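# Close the breaker test cell and hold its cam lever at full lift

### The arm

A 7-joint arm with a two-finger parallel gripper is mounted at the origin on the work surface. World frame = base frame: x ahead of the robot, y to its left, z up, the work surface at z = 0. Lengths are in mm, angles in rad, forces in N, time in s.
With the tool pointing down it reaches from about 400 to 925 mm from the base axis. Payload 4.1 kg.
Tool frame: the origin (TCP) lies on the mounting face of the last link; the fingertips stand 173 mm ahead of it and the grasp point (between the pads) lies 155 mm ahead of it; z points along the fingers, y is the line along which they close (so a half turn about z gives the same grasp; the last joint's range is limited). The gripper opens to 85 mm and grips with 20 to 120 N. Pads are 22 mm wide; open, the fingers measure 114 mm over their backs; the gripper's body (76 mm by 85 mm) begins 54 mm behind the grasp point. The pads swing forward as they close: fully open they stand 13 mm farther back than shut.
Start: joints at [-1.393, 0.398, 0.045, 1.537, -0.019, 1.207, -0.051], TCP at [177.602, 625.28, 404.747] pointing down, gripper open.
Joint ranges: [-2.82, 2.82], [-0.49, 2.23], [-1.37, 1.46], [0, 2.46], [-1.36, 4.5], [0.23, 2], [-2.94, 2.94]. Speed limits (rad/s): [2.57, 2.57, 3.14, 3.14, 3.14, 3.14, 3.14].

### API

Orientations are given as [roll, pitch, yaw] about the fixed x, y, z axes, in that order (R = Rz(yaw) Ry(pitch) Rx(roll)).
In Python, from station import ctrl gives the robot as it stands.
- The arm moves only by the tool apply_moves, never from a script. Its argument "steps" is a list that holds one entry, the list of rows, each a list of 7 numbers: the turn, a rotation vector about the tool's x, y, z in degrees, then the shift along the tool's x, y, z in units of 25 mm (1.0 is 25 mm), then the finger opening in mm, from 0 to 85.4. In form: [[[ax, ay, az, tx, ty, tz, gripper], ...]]. A call has 1 to 5 rows; each row is the pose to reach, as a shift and turn from the pose commanded when the call began, along the tool's axes at that moment; what a row does not reach only later rows make up. A row lasts 1/12 s, in which the tool goes at most 41.7 mm and 7.16 degrees, less where a joint would pass 70% of its speed; a pose out of reach is approached as far as the arm can. A call with a gripper value outside its range is refused whole. The fingers move at their own pace and stop on an object; the grip force is fixed at half the most. Time passes only in rows, so rows that repeat a pose let the fingers close. It gives the time, the measured TCP pose, the force, the opening and the grip force at its end, in the units of the state.
- ctrl.get_state(): the state, without advancing time (a new reading comes with each control period).
- ctrl.capture(name): name is "scene" or "side" or "wrist"; returns a dict with "image" (480x640x3 uint8, red, green, blue), "fx", "fy", "cx", "cy" (pixels), "xyz" and "rotation" of the camera in the world; the wrist camera has in their place "hand_eye" (4x4, takes a point from camera to tool coordinates, whose origin is the TCP and whose axes are the flange's). Camera axes: x right, y up, looking along -z (the intrinsics and any distortion apply to the point x, -y, -z); pixel columns grow to the right and rows downward; lengths in mm; the calibration is good to about 2 mm. A picture is of the moment at which its call begins: read the wrist's pose just before it. There is no depth.
- ctrl.close_job(): hands the job in; it is judged then, once.
The state is a dict: "time_s": time; "qpos": joint angles; "joint_velocities": joint speeds; "effort": joint torques, N m; "tool_pos": TCP position; "tool_rot": TCP orientation; "force": force on the tool from outside, world axes, zero at the start; "ft_torque": the same for the moment, N m; "width": finger opening in mm; "grasp_force": force on a finger pad.
Only numpy, scipy, OpenCV 4.12 (cv2) and the standard library are available. Lean on these libraries where they do the work, as an engineer would, in place of code of your own. Each camera call takes 0.05 s, during which the arm holds its last target. There are 200 camera calls.

### The job

Run the contact test on the circuit breaker in the bench test station: first push the station's hinged door shut until it seats on its catch, then take the cam lever by its round crank grip and swing it up to the point of highest lift, where the lever arm stands straight up and the breaker is pressed against the contact pins. The lever is sprung and falls back if let go, so finish while still holding it there by the grip, with the door shut; leave the other things on the bench where they are.

Things in the scene. Friction and masses are not known exactly. Their poses are not given: they have to be found in the camera images.
- station: Test station fixed on the bench: cream plate (12 thick, x -150..190, y -230..230 mm in its frame) with a clear cell (x 0..160, y 0..200, roof at z 192), its door facing -x, and a cam tower (x -27..7, y -82..-54). Origin on the bench surface; x into the cell, y left as one faces the door, z up. Catch housing 22x12x30 mm at (-12, -9, 160), beyond the door's free edge. Pose and yaw vary.
- door (a joint): Door angle, rad: 0 = shut and seated (hard stop), growing as it swings out to station -x, up to 1.6. Grey panel 176 wide, 168 high, 12 mm thick, z 20 to 188 mm, no handle, upright hinge at its left (+y). Stays where left, turns easily; at 0.07 to 0.03 rad a sprung roller catch pushes it back out (about 3 N at the free edge); pushed past, it snaps home and is held.
- door_hinge (a point): Point on the door's hinge axis, 104 mm above the bench. When shut, the door reaches from here 178 mm along the station's -y and its outer face lies 12 mm to the -x side of this axis; the outer face stays 12 mm off the axis as it turns.
- door_edge (a point): Point on the outer face of the door at its free edge, 160 mm above the bench; moves with the door. A push here or up to 60 mm inward from it, on the outer face, shuts the door.
- lever (a joint): Cam lever angle, rad: 0 = resting, arm pointing to station -x and 15 degrees above level; grows as the arm swings up and over to +x. At 1.309 the arm is straight up and the lift is highest (7.4 mm); past it the lift drops again, stop at 2.1. A return spring always drives it back to 0: about 3 N at the grip at rest, about 5 N upright.
- lever_axis (a point): Centre of the lever's level turning axis, 100 mm above the bench; the axis runs along the station's y.
- crank_grip: The lever's round black grip: a sleeve 20 mm across, 72 mm long, free to spin on its pin, parallel to station y. Origin at its centre, 90 mm from the lever's axis and 64 mm to station -y of lever_axis; its orientation spins and says nothing. The flat lever arm is at its +y end; else free all round, to be pinched from above across station x. At rest z 123 mm, upright 190 mm.
- breaker_a: Bystander: loose white three-pole circuit breaker, 75 x 54 x 75 mm, on the plate behind the cam tower. Origin under its centre.
- terminal_strip: Bystander: loose brass terminal strip, 14 x 90 x 16 mm, on the plate. Origin under its centre.
- grommet: Bystander: loose black rubber grommet, 36 mm across, 8 mm high, on the plate in front. Origin under its centre.
- breaker_b: Bystander: loose white four-pole circuit breaker, 75 x 72 x 75 mm, left on the bench. Origin under its centre.
- jar: Bystander: loose jar, 64 mm across, 85 mm high, left on the bench. Origin under its centre.
- screwdriver: Bystander: loose screwdriver lying on the bench at the right front. Origin under its centre.
- din_rail: Bystander: loose piece of mounting rail, 200 x 31 x 8 mm, right on the bench. Origin under its centre.

How it is judged (in metres and radians):
On the way, in this order (a step that is already met when the one before it is completed fails the run):
1. the door is shut and seated on its catch (value of joint door below 0.02 rad), for 0.3 s.
2. the cam lever is held by its grip at the highest lift (value of joint lever between 1.159 and 1.459 rad and contact force between the fingers and crank_grip above 1 N), for 0.2 s.
At the end, for the whole second after the job is handed in: The door is within 0.02 rad of shut, and the fingers press on the crank grip with more than 1 N, holding the lever arm still (under 0.1 rad/s) within 0.15 rad of straight up (joint 1.16 to 1.46) (all of step 2 and value of joint door below 0.02 rad and velocity of joint lever between -0.1 and 0.1 rad/s); the arm keeps its last pose, push and grip.
It fails at once if a loose bystander is shifted by more than 30 mm (distance of any of breaker_a, terminal_strip, grommet, breaker_b, jar, screwdriver, din_rail from where it was at the start of the episode above 0.03 m).
It also fails if it takes over 48 s, if anything falls off the work surface, if the arm or the gripper's body presses on something with over 40 N, if the wrist force passes 120 N, or if a joint passes its speed limit or range.

## Working session

There is one attempt and no reset: what is moved stays moved. The work goes in short steps, Python scripts to look and compute and a tool call to move; the robot and the scene stay as the last step left them, time stands still between calls to the robot, and variables do not carry over. Pictures are saved under pics/ and viewed, at most 10 in all, crops included, and the job is handed in when it is done.

Besides the shell and the picture viewer there is one more tool, called after "Request:" as name([rows], argument=value, ...), one row to a line, values as JSON. apply_moves: Moves the arm, as the interface text tells. Its arguments: {"type":"object","properties":{"steps":{"type":"array"}},"required":["steps"]}

```bash
mkdir -p pics; ls; cat > h.py <<'E'
import numpy as np, cv2
from station import ctrl
from scipy.spatial.transform import Rotation as R
def cam(n):
    s=ctrl.get_state(); c=ctrl.capture(n); return s,c
def save(c,f): cv2.imwrite('pics/'+f,cv2.cvtColor(c['image'],cv2.COLOR_RGB2BGR))
E
python3 - <<'E'
from h import *
import pickle
d={}
for n in('scene','side','wrist'):
    s,c=cam(n); save(c,n+'0.png'); d[n]=c
    print(n,{k:np.round(v,3).tolist() if not isinstance(v,str) else v for k,v in c.items() if k!='image'})
print(s); pickle.dump(d,open('c0.pkl','wb'))
E
```

```text
pics
scene {'fx': 581.545, 'fy': 581.545, 'cx': 317.933, 'cy': 230.978, 'xyz': [1122.267, -311.364, 1208.408], 'rotation': [0.562, -0.007, 1.094]}
side {'fx': 599.762, 'fy': 599.762, 'cx': 322.942, 'cy': 231.845, 'xyz': [251.659, -1377.422, 954.913], 'rotation': [1.032, 0.007, -0.182]}
wrist {'fx': 358.105, 'fy': 358.105, 'cx': 316.452, 'cy': 235.711, 'hand_eye': [[-0.001, 0.954, 0.299, 75.693], [1.0, 0.001, 0.001, 0.211], [0.0, 0.299, -0.954, 31.162], [0.0, 0.0, 0.0, 1.0]]}
{'time_s': 0.1, 'qpos': array([-1.39299349,  0.39914178,  0.04502397,  1.53775698, -0.01870063,
        1.20686827, -0.05069038]), 'joint_velocities': array([-7.64184596e-05, -2.50659240e-03, -1.50499054e-04, -2.35348141e-03,
       -8.37611456e-05, -6.20325595e-04,  8.75088839e-04]), 'effort': array([ 2.81891458e-03, -4.76264906e+01,  1.36950061e+00, -2.54949439e+01,
        1.18983036e-02,  5.09836114e-03,  8.12534637e-06]), 'tool_pos': array([177.51136429, 625.02385988, 403.75014587]), 'tool_rot': array([-3.13984350e+00,  1.17297527e-04,  2.86492267e+00]), 'force': array([ 0.51513329,  0.26471239, -0.56309586]), 'ft_torque': array([-0.00849991, -0.01593169, -0.04407976]), 'grasp_force': 0.0, 'width': 85.25346852264977}
```

View pics/scene0.png

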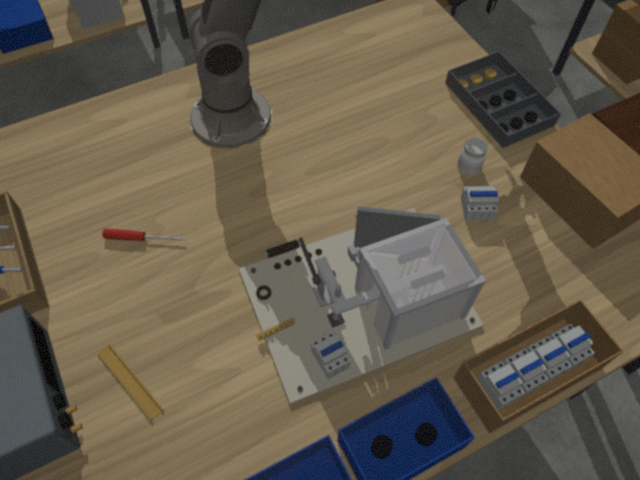

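View pics/side0.png

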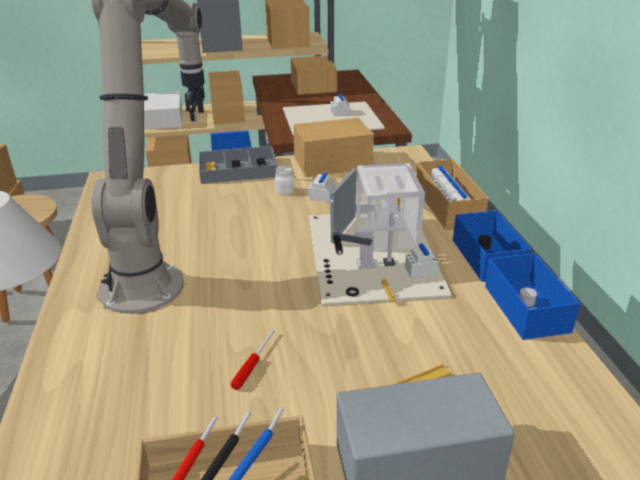

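```bash
python3 - <<'E'
import cv2
a=cv2.imread('pics/scene0.png')[195:410,230:490]; cv2.imwrite('pics/sc.png',cv2.resize(a,None,fx=2.78,fy=2.78,interpolation=3))
b=cv2.imread('pics/side0.png')[155:310,300:460]; cv2.imwrite('pics/sd.png',cv2.resize(b,None,fx=3.8,fy=3.8,interpolation=3))
E
```

```text
(no output)
```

View pics/sc.png

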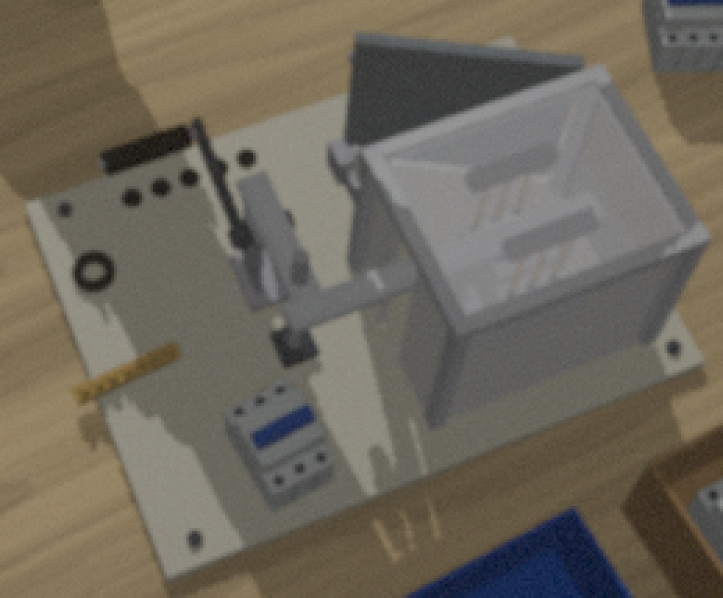

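View pics/sd.png

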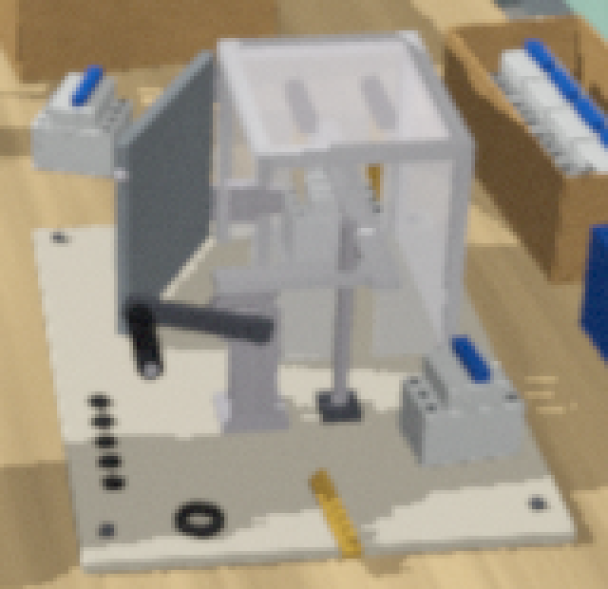

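```bash
cat >> h.py <<'E'
import pickle
C=pickle.load(open('c0.pkl','rb'))
def ray(c,uv,crop=None):
    uv=np.array(uv,float)
    if crop=='sc': uv=(uv+.5)/2.78-.5+[230,195]
    if crop=='sd': uv=(uv+.5)/3.8-.5+[300,155]
    d=np.array([(uv[0]-c['cx'])/c['fx'],-(uv[1]-c['cy'])/c['fy'],-1])
    d=R.from_euler('xyz',c['rotation']).apply(d)
    return np.array(c['xyz'],float),d/np.linalg.norm(d)
def onz(r,z): o,d=r; return o+d*(z-o[2])/d[2]
def tri(rs):
    A=sum(np.eye(3)-np.outer(d,d) for o,d in rs); b=sum((np.eye(3)-np.outer(d,d))@o for o,d in rs)
    p=np.linalg.solve(A,b); return p,[np.linalg.norm(np.cross(p-o,d)) for o,d in rs]
E
cat > m.py <<'E'
from h import *
sc=lambda *p:ray(C['scene'],p,'sc'); sd=lambda *p:ray(C['side'],p,'sd')
P=[((-150,-230),sc(28,205)),((190,-230),sc(167,573)),((190,230),sc(703,361)),((-150,-230),sd(82,562)),((190,-230),sd(577,530)),((-150,230),sd(35,230))]
L=np.array([p for p,_ in P],float);W=np.array([onz(r,12)[:2] for _,r in P]); print(W.round(1))
lc,wc=L.mean(0),W.mean(0)
H=(L-lc).T@(W-wc); th=np.arctan2(H[0,1]-H[1,0],H[0,0]+H[1,1])
Rm=np.array([[np.cos(th),-np.sin(th)],[np.sin(th),np.cos(th)]]); t=wc-Rm@lc
print('yaw',th,'origin',t,'res',(W-(L@Rm.T+t)).round(1).tolist())
for n,a,b in [('grip',sc(147,150),sd(145,341)),('gripL',sc(103,160),sd(151,368)),('edge',sc(357,37),sd(120,141)),('hinge',sc(583,64),sd(212,55)),('cellroof0',sc(367,152),sd(218,43)),('cellroof -y corner',sc(367,152),sd(262,160))]:
    p,e=tri([a,b]); print(n,p.round(1),'err',np.round(e,1),'station',((p[:2]-t)@Rm).round(1))
E
python3 m.py
```

```text
[[ 465.4 -168.4]
 [ 796.4 -199.2]
 [ 839.9  253.4]
 [ 462.2 -171.8]
 [ 801.4 -201.4]
 [ 504.8  285.1]]
yaw -0.09049727498159206 origin [631.98894334  44.4425806 ] res [[3.5, 2.7], [-4.1, 2.6], [-2.1, -2.9], [0.3, -0.8], [0.9, 0.4], [1.4, -2.0]]
grip [523.9 -80.1 123.6] err [0.2 0.2] station [ -96.4 -133.8]
gripL [ 519.3 -115.6  125.7] err [1.5 1.5] station [ -97.7 -169.6]
edge [541.2  92.9 188.2] err [1.1 1.1] station [-94.8  40. ]
hinge [641.8 233.  186. ] err [0.9 0.9] station [ -7.3 188.7]
cellroof0 [632.   45.6 258.2] err [36.2 36.2] station [-0.   1.2]
cellroof -y corner [635.5  47.8 187.6] err [1.3 1.3] station [3.2 3.7]
```

```bash
cat > d.py <<'E'
from h import *
import sys
TH=-0.0905;O=np.array([632,44.5])
def st(x,y): return O+np.array([[np.cos(TH),-np.sin(TH)],[np.sin(TH),np.cos(TH)]])@[x,y]
def delta(xs,ys,z,yaw=TH+np.pi/2):
    s=ctrl.get_state(); r=R.from_euler('xyz',s['tool_rot']); t=R.from_euler('xyz',[np.pi,0,yaw])
    return np.r_[np.degrees((r.inv()*t).as_rotvec()),r.inv().apply(np.r_[st(xs,ys),z]-s['tool_pos'])/25]
if __name__=='__main__':
    a=list(map(float,sys.argv[1:])); print(delta(*a[:3]).round(2).tolist())
    s=ctrl.get_state(); c,q=np.cos(TH),np.sin(TH); D=s['tool_pos'][:2]-O; print('t',s['time_s'],'station',np.round([c*D[0]+q*D[1],-q*D[0]+c*D[1],s['tool_pos'][2]],1),'rot',np.round(s['tool_rot'],3),'F',np.round(s['force'],1),'q',np.round(s['qpos'],2),'w',round(s['width'],1),round(s['grasp_force'],1))
E
python3 d.py -145 50 390
```

```text
[-0.07, 0.07, 79.33, -17.76, -16.48, 0.58]
t 0.15 station [-505.1  537.1  403.9] rot [-3.14   0.     2.865] F [-0.5  1.1  0.1] q [-1.39  0.4   0.05  1.54 -0.02  1.21 -0.05] w 85.2 0.0
```

Request:
apply_moves([
  [[0,0,6,-1.2,-1.1,0,0],[0,0,12,-2.4,-2.2,0,0],[0,0,18,-3.6,-3.3,0,0],[0,0,24,-4.8,-4.4,0,0],[0,0,30,-6,-5.5,0,0]],
])

```text
time_s: 0.57
tool_pos: [285.0, 450.1, 404.4]
tool_rot: [-3.141, 0.0, 2.336]
force: [1.2, -0.1, 0.6]
width: 25.2
grasp_force: 0.0
```

```bash
python3 d.py -145 50 390
```

```text
[-0.02, 0.01, 49.05, -15.62, -3.53, 0.58]
t 0.5667 station [-382.2  372.6  404.4] rot [-3.141  0.     2.336] F [ 1.2 -0.1  0.6] q [-1.26  0.19  0.2   1.82 -0.04  1.13 -0.28] w 25.2 0.0
```

Request:
apply_moves([
  [[0,0,6,-1.6,-0.4,0.1,0],[0,0,12,-3.2,-0.7,0.1,0],[0,0,18,-4.8,-1.1,0.2,0],[0,0,24,-6.4,-1.4,0.2,0],[0,0,30,-8,-1.8,0.3,0]],
])

```text
time_s: 0.98
tool_pos: [392.1, 275.4, 397.5]
tool_rot: [3.141, -0.001, 1.813]
force: [0.8, 0.7, 0.0]
width: 0.1
grasp_force: 0.0
```

```bash
python3 d.py -145 50 370
```

```text
[0.04, -0.06, 19.05, -7.48, 2.27, 1.09]
t 0.9833 station [-259.8  208.3  397.5] rot [ 3.141e+00 -1.000e-03  1.813e+00] F [0.8 0.7 0. ] q [-1.07  0.1   0.4   1.95 -0.04  1.1  -0.41] w 0.1 0.0
```

Request:
apply_moves([
  [[0,0,4,-1.5,0.5,0.2,0],[0,0,8,-3,0.9,0.4,0],[0,0,12,-4.5,1.4,0.7,0],[0,0,16,-6,1.8,0.9,0],[0,0,19,-7.5,2.3,1.1,0]],
])

```text
time_s: 1.4
tool_pos: [493.0, 107.5, 369.4]
tool_rot: [-3.141, -0.001, 1.483]
force: [0.8, 1.8, 0.1]
width: 0.2
grasp_force: 0.0
```

```bash
python3 d.py -145 50 313; python3 -c "
from h import *
s,c=cam('wrist'); save(c,'w1.png'); pickle.dump((s,c),open('w1.pkl','wb'))"
```

```text
[-0.03, -0.03, 0.16, -0.01, -0.04, 2.26]
t 1.4 station [-144.1   50.2  369.4] rot [-3.141e+00 -1.000e-03  1.483e+00] F [0.8 1.8 0.1] q [-0.81  0.2   0.58  1.93 -0.13  1.05 -0.26] w 0.2 0.0
```

View pics/w1.png

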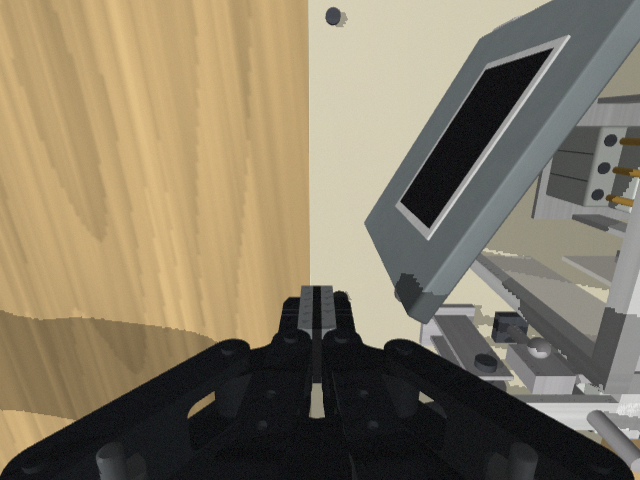

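Request:
apply_moves([
  [[0,0,0,0,0,0.9,0],[0,0,0,0,0,1.8,0],[0,0,0,0,0.6,1.8,0],[0,0,0,0,1.2,1.8,0],[0,0,0,0,1.8,1.8,0]],
])

```text
time_s: 1.87
tool_pos: [537.5, 105.8, 323.8]
tool_rot: [-3.139, 0.001, 1.487]
force: [0.1, 0.2, 0.0]
width: 0.1
grasp_force: 0.5
```

Request:
apply_moves([
  [[0,0,0,0,0.4,0,0],[0,0,0,0,0.8,0,0],[0,0,0,0,1.2,0,0],[0,0,0,0,1.6,0,0],[0,0,0,0,2,0,0]],
])

```text
time_s: 2.28
tool_pos: [588.2, 101.3, 324.7]
tool_rot: [-3.141, -0.0, 1.486]
force: [-0.5, 0.3, -0.1]
width: 0.1
grasp_force: 0.4
```

```bash
python3 d.py -20 50 325
```

```text
[-0.03, -0.0, 0.34, -0.11, 1.15, -0.01]
t 2.2833 station [-48.8  52.6 324.7] rot [-3.141 -0.     1.486] F [-0.5  0.3 -0.1] q [-0.67  0.43  0.55  1.77 -0.26  1.02 -0.1 ] w 0.1 0.4
```

Request:
apply_moves([
  [[0,0,0,0,0.2,0,0],[0,0,0,0,0.4,0,0],[0,0,0,0,0.6,0,0],[0,0,0,0,0.8,0,0],[0,0,0,0,1,0,0]],
])

```text
time_s: 2.7
tool_pos: [609.7, 99.2, 324.5]
tool_rot: [-3.128, 0.0, 1.486]
force: [-25.9, 0.1, 20.1]
width: -0.3
grasp_force: 13.1
```

Request:
apply_moves([
  [[0,0,0,0,0.1,0,0],[0,0,0,0,0.2,0,0],[0,0,0,0,0.3,0,0],[0,0,0,0,0.3,0,0]],
])

```text
time_s: 3.03
tool_pos: [612.4, 98.8, 324.5]
tool_rot: [-3.11, -0.0, 1.487]
force: [-35.9, 0.3, 27.8]
width: -0.1
grasp_force: 18.6
```

```bash
python3 d.py -20 50 325;python3 -c "
from h import *
s,c=cam('wrist'); save(c,'w2.png'); pickle.dump((s,c),open('w2.pkl','wb'))"
```

```text
[-1.79, -0.02, 0.36, -0.09, 0.18, -0.02]
t 3.0333 station [-24.4  52.3 324.5] rot [-3.11  -0.     1.487] F [-35.9   0.3  27.8] q [-0.63  0.48  0.54  1.7  -0.28  1.08 -0.08] w -0.1 18.6
```

View pics/w2.png

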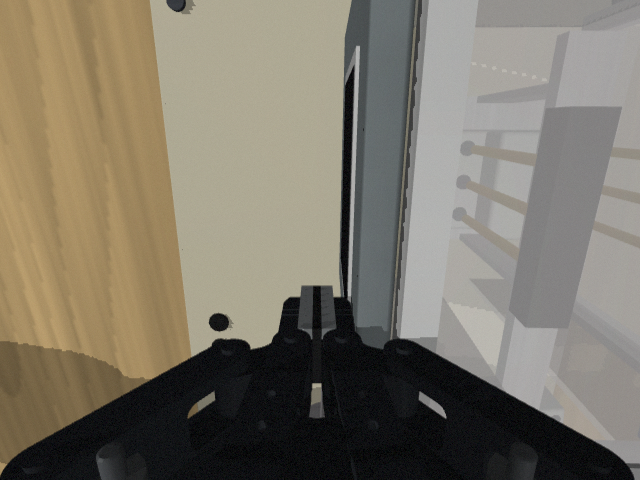

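Request:
apply_moves([
  [[0,0,0,0,-0.4,0,0],[0,0,0,0,-0.8,0,0],[0,0,0,0,-1.2,0,0],[0,0,0,0,-1.6,-0.4,0],[0,0,0,0,-2,-0.8,0]],
])

```text
time_s: 3.5
tool_pos: [569.6, 103.2, 344.5]
tool_rot: [3.141, 0.0, 1.486]
force: [1.2, 0.0, 0.6]
width: -0.2
grasp_force: 0.0
```

```bash
python3 d.py -20 50 325;python3 -c "
from h import *
s,c=cam('wrist'); save(c,'w3.png'); pickle.dump((s,c),open('w3.pkl','wb'))"
```

```text
[0.02, 0.01, 0.35, -0.12, 1.9, 0.78]
t 3.5 station [-67.4  52.8 344.5] rot [3.141 0.    1.486] F [1.2 0.  0.6] q [-0.7   0.37  0.57  1.79 -0.23  1.04 -0.13] w -0.2 0.0
```

View pics/w3.png

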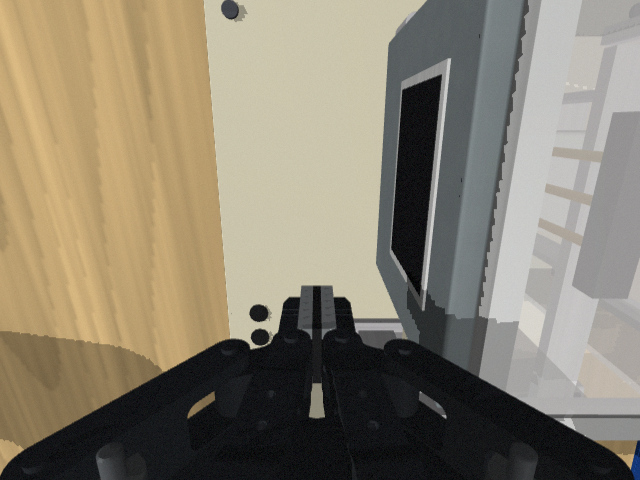

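```bash
cat >> h.py <<'E'
def wray(s,c,uv):
    T=np.array(c['hand_eye']); r=R.from_euler('xyz',s['tool_rot'])
    d=np.array([(uv[0]-c['cx'])/c['fx'],-(uv[1]-c['cy'])/c['fy'],-1])
    return r.apply(T[:3,3])+s['tool_pos'], r.apply(T[:3,:3]@(d/np.linalg.norm(d)))
E
python3 - <<'E'
from h import *
from d import TH,O
c_,s_=np.cos(TH),np.sin(TH)
s,c=pickle.load(open('w3.pkl','rb')); g=cv2.GaussianBlur(cv2.cvtColor(c['image'],cv2.COLOR_RGB2GRAY),(5,5),0).astype(int)
for v in (20,80,140,200,260,300,330):
    row=g[v-2:v+3].mean(0); dd=np.abs(np.gradient(row)); out=[]
    for u in range(420,600):
        if dd[u]>3 and dd[u]==dd[u-4:u+5].max():
            p=onz(wray(s,c,(u,v)),188)[:2]-O; out.append((u,int(row[u-4]),int(row[u+4]),round(c_*p[0]+s_*p[1],1),round(-s_*p[0]+c_*p[1],1)))
    print(v,out)
E
```

```text
20 [(485, 91, 131, np.float64(-15.2), np.float64(160.0)), (524, 93, 149, np.float64(-3.2), np.float64(160.1)), (538, 145, 195, np.float64(1.2), np.float64(160.1)), (578, 194, 168, np.float64(13.5), np.float64(160.1))]
80 [(422, 139, 77, np.float64(-33.0), np.float64(142.8)), (427, 102, 32, np.float64(-31.4), np.float64(142.8)), (441, 16, 174, np.float64(-26.9), np.float64(142.9)), (448, 157, 93, np.float64(-24.6), np.float64(142.9)), (477, 91, 128, np.float64(-15.3), np.float64(142.9)), (515, 88, 150, np.float64(-3.0), np.float64(143.0)), (528, 144, 196, np.float64(1.2), np.float64(143.0)), (597, 191, 169, np.float64(23.4), np.float64(143.1))]
140 [(435, 16, 179, np.float64(-26.9), np.float64(124.1)), (442, 161, 92, np.float64(-24.5), np.float64(124.2)), (469, 92, 130, np.float64(-15.4), np.float64(124.2)), (501, 120, 78, np.float64(-4.6), np.float64(124.3)), (507, 79, 149, np.float64(-2.5), np.float64(124.3)), (518, 145, 199, np.float64(1.2), np.float64(124.3)), (583, 194, 169, np.float64(23.2), np.float64(124.4)), (595, 170, 191, np.float64(27.3), np.float64(124.4))]
200 [(429, 16,
[... 942 characters left out ...]
oat64(64.1)), (481, 91, 153, np.float64(-2.7), np.float64(64.1)), (491, 152, 205, np.float64(1.2), np.float64(64.1)), (532, 198, 177, np.float64(17.1), np.float64(64.2)), (558, 171, 194, np.float64(27.2), np.float64(64.3)), (559, 171, 194, np.float64(27.6), np.float64(64.3)), (598, 186, 162, np.float64(42.8), np.float64(64.3))]
330 [(445, 45, 80, np.float64(-15.2), np.float64(50.7)), (472, 86, 76, np.float64(-4.4), np.float64(50.8)), (486, 76, 148, np.float64(1.2), np.float64(50.8)), (517, 148, 196, np.float64(13.6), np.float64(50.9)), (542, 213, 171, np.float64(23.6), np.float64(50.9)), (552, 172, 194, np.float64(27.6), np.float64(50.9)), (590, 193, 171, np.float64(42.8), np.float64(51.0))]
```

```bash
python3 d.py -97 -138 380
```

```text
[0.08, -0.11, 0.35, -7.62, -1.2, -1.35]
t 3.55 station [-68.1  52.8 346.6] rot [ 3.140e+00 -2.000e-03  1.486e+00] F [-1.3 -1.   1.2] q [-0.7   0.37  0.57  1.79 -0.23  1.04 -0.13] w 0.1 0.0
```

Request:
apply_moves([
  [[0,0,0,-1.2,-1.2,-0.8,70],[0,0,0,-2.8,-1.2,-1.4,70],[0,0,0,-4.4,-1.2,-1.4,70],[0,0,0.3,-6,-1.2,-1.4,70],[0,0,0.3,-7.6,-1.2,-1.4,70]],
])

```text
time_s: 3.97
tool_pos: [524.2, -85.5, 380.4]
tool_rot: [3.138, -0.001, 1.482]
force: [0.8, -0.1, 0.5]
width: 60.4
grasp_force: 0.0
```

```bash
python3 d.py -97 -138 380;python3 -c "
from h import *
s,c=cam('wrist'); save(c,'w4.png'); pickle.dump((s,c),open('w4.pkl','wb'))
C['scene']=cam('scene')[1];C['side']=cam('side')[1];pickle.dump(C,open('c4.pkl','wb'))"
```

```text
[0.2, -0.03, 0.09, 0.05, -0.06, 0.02]
t 3.9667 station [ -95.6 -139.2  380.4] rot [ 3.138e+00 -1.000e-03  1.482e+00] F [ 0.8 -0.1  0.5] q [-0.49  0.25  0.68  1.87 -0.18  1.08  0.17] w 60.4 0.0
```

View pics/w4.png

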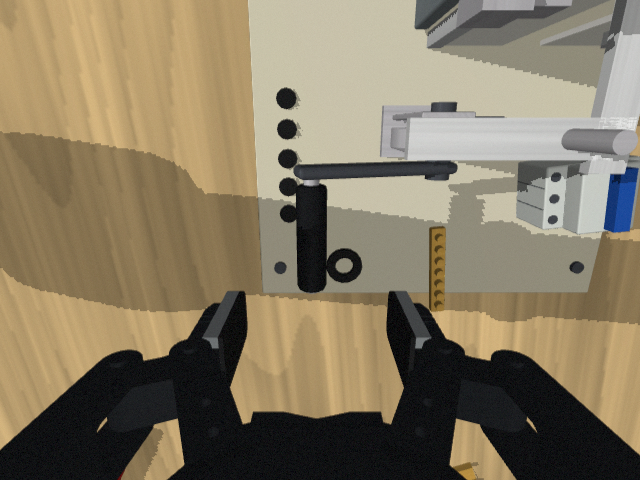

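```bash
python3 - <<'E'
from h import *
from d import TH,O
c_,s_=np.cos(TH),np.sin(TH)
s,c=pickle.load(open('w4.pkl','rb'))
f=lambda p:(round(c_*(p[0]-O[0])+s_*(p[1]-O[1]),1),round(-s_*(p[0]-O[0])+c_*(p[1]-O[1]),1),round(p[2],1))
for uv,z in (((312,185),133),((311,290),123),((312,238),125),((436,108),100),((438,170),100)): print(uv,f(onz(wray(s,c,uv),z)))
m=lambda u,v:ray(C['side'],(u,v),'sd')
print(tri([wray(s,c,(312,240)),m(145,341)]), f(tri([wray(s,c,(312,240)),m(145,341)])[0]))
E
python3 d.py -97 -140 281
```

```text
(312, 185) (np.float64(-96.7), np.float64(-98.2), np.float64(133.0))
(311, 290) (np.float64(-97.8), np.float64(-173.1), np.float64(123.0))
(312, 238) (np.float64(-96.9), np.float64(-134.5), np.float64(125.0))
(436, 108) (np.float64(-15.4), np.float64(-52.9), np.float64(100.0))
(438, 170) (np.float64(-10.0), np.float64(-93.3), np.float64(100.0))
(array([523.26230319, -82.12793415, 124.9879633 ]), [np.float64(0.0804079043205782), np.float64(0.0804079043206431)]) (np.float64(-96.8), np.float64(-135.9), np.float64(125.0))
[0.14, 0.07, -0.44, 0.08, -0.05, 3.97]
t 4.1167 station [ -95.9 -142.   380.2] rot [3.139e+00 1.000e-03 1.473e+00] F [0.4 0.6 0.5] q [-0.49  0.25  0.68  1.87 -0.18  1.08  0.16] w 70.2 0.0
```

Request:
apply_moves([
  [[0,0,-0.4,0.1,0,1.2,70],[0,0,-0.4,0.1,0,2.4,70],[0,0,-0.4,0.1,0,3.4,70],[0,0,-0.4,0.1,0,4.1,70],[0,0,-0.4,0.1,0,4.1,70]],
])

```text
time_s: 4.53
tool_pos: [523.3, -79.2, 273.4]
tool_rot: [-3.135, 0.0, 1.49]
force: [-0.5, 0.1, 0.3]
width: 69.5
grasp_force: 0.0
```

Request:
apply_moves([
  [[0,0,0,0,0,0,10],[0,0,0,0,0,0,10],[0,0,0,0,0,0,10],[0,0,0,0,0,0,10],[0,0,0,0,0,0,10]],
])

```text
time_s: 4.95
tool_pos: [523.0, -81.5, 277.8]
tool_rot: [-3.137, -0.001, 1.487]
force: [-7.4, 1.4, 5.6]
width: 18.6
grasp_force: 58.3
```

```bash
python3 d.py -97 -140 281
```

```text
[-0.26, -0.08, 0.41, -0.19, 0.01, -0.13]
t 4.95 station [ -97.2 -135.3  277.8] rot [-3.137e+00 -1.000e-03  1.487e+00] F [-7.4  1.4  5.6] q [-0.43  0.39  0.62  1.97 -0.29  0.88  0.26] w 18.6 58.3
```

Request:
apply_moves([
  [[0,0,0,0,0.1,-0.3,10],[0,0,0,0,0.2,-0.6,10],[0,0,0,0,0.35,-0.85,10],[0,0,0,0,0.5,-1.15,10],[0,0,0,0,0.7,-1.4,10]],
])

```text
time_s: 5.37
tool_pos: [540.6, -82.8, 312.3]
tool_rot: [-3.137, -0.001, 1.488]
force: [-5.6, 0.6, -3.5]
width: 18.4
grasp_force: 59.0
```

Request:
apply_moves([
  [[0,0,0,0,0.2,-0.25,10],[0,0,0,0,0.45,-0.45,10],[0,0,0,0,0.7,-0.6,10],[0,0,0,0,0.95,-0.8,10],[0,0,0,0,1.25,-0.95,10]],
])

```text
time_s: 5.78
tool_pos: [571.8, -85.6, 336.3]
tool_rot: [-3.136, -0.001, 1.488]
force: [-8.3, 0.3, -1.0]
width: 18.4
grasp_force: 59.3
```

```bash
python3 d.py -10 -136 345
```

```text
[-0.3, -0.04, 0.42, -0.05, 1.53, -0.36]
t 5.7833 station [ -48.2 -135.   336.3] rot [-3.136e+00 -1.000e-03  1.488e+00] F [-8.3  0.3 -1. ] q [-0.42  0.4   0.64  1.8  -0.27  1.04  0.24] w 18.4 59.3
```

Request:
apply_moves([
  [[0,0,0,0,0.3,-0.1,10],[0,0,0,0,0.6,-0.2,10],[0,0,0,0,0.9,-0.25,10],[0,0,0,0,1.25,-0.3,10],[0,0,0,0,1.55,-0.35,10]],
])

```text
time_s: 6.2
tool_pos: [610.9, -88.8, 345.0]
tool_rot: [-3.137, -0.0, 1.488]
force: [-7.8, 0.3, -5.7]
width: 18.2
grasp_force: 58.9
```

Request:
apply_moves([
  [[0,0,0,0,0,0,10],[0,0,0,0,0,0,10],[0,0,0,0,0,0,10],[0,0,0,0,0,0,10],[0,0,0,0,0,0,10]],
])

```text
time_s: 6.62
tool_pos: [611.4, -88.8, 344.9]
tool_rot: [3.141, -0.0, 1.488]
force: [-3.5, -0.1, -4.7]
width: 17.9
grasp_force: 59.1
```

```bash
python3 d.py -10 -136 345; python3 -c "
from h import *
s,c=cam('wrist'); save(c,'w5.png'); pickle.dump((s,c),open('w5.pkl','wb'))
a=cam('side')[1]; save(a,'side5.png')
b=cv2.imread('pics/side5.png')[145:310,290:460]
w=cv2.imread('pics/w5.png')
cv2.imwrite('pics/v5.png',np.hstack([cv2.resize(w,(400,300)),cv2.resize(b,(309,300),interpolation=3)]))"
```

```text
[0.02, -0.01, 0.42, -0.06, -0.06, -0.0]
t 6.6167 station [  -8.5 -134.6  344.9] rot [ 3.141 -0.     1.488] F [-3.5 -0.1 -4.7] q [-0.39  0.46  0.63  1.7  -0.3   1.08  0.25] w 17.9 59.1
```

View pics/v5.png

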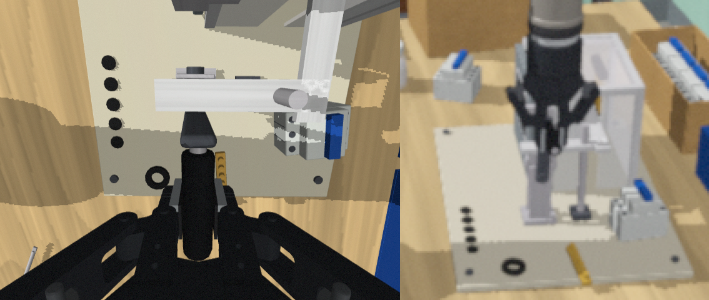

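```bash
python3 -c "
from station import ctrl
print(ctrl.close_job())"
```

```text
the job is handed in; nothing more can be done
None
```

The job is handed in: the door measured parallel to the cell front (about 0 rad) after I backed off it, and by arm position the lever is upright at about 1.33 rad, with the fingers still holding its grip at about 59 N; no verdict came back.

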